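Turn the row round: four vessels from the old rack into the new carrier

ROBOT

A 6-joint arm with a two-finger parallel gripper is mounted at the origin on a cart in front of the work surface, level with it; the furniture and walls round the work are solid. World frame = base frame: x ahead of the robot, y to its left, z up, the work surface at z = 0. Lengths are in m, angles in rad, forces in N, time in s.
With the tool pointing down it reaches from about 0.25 to 0.725 m from the base axis. Payload 4 kg.
Tool frame: the origin (TCP) lies between the finger pads; the fingertips stand 11 mm ahead of it and the grasp point (between the pads) lies 8 mm behind it (bot.tip_extent is the distance from the TCP to the fingertips, in m); z points along the fingers, y is the line along which they close (so a half turn about z gives the same grasp; the last joint's range is limited). The gripper opens to 85 mm and grips with 20 to 120 N. Pads are 22 mm wide; open, the fingers measure 114 mm over their backs; the gripper's body (76 mm by 85 mm) begins 54 mm behind the grasp point. The pads swing forward as they close: fully open they stand 13 mm farther back than shut.
Start: joints at [0, 0.241, 0.005, 1.335, 0, 1.571], TCP at [0.5, -0, 0.242] pointing down, gripper open.
Joint ranges: [-2.72, 2.72], [-1.05, 1.87], [-1.09, 1.28], [-1.99, 2.15], [-1.42, 1.44], [-3.14, 3.14]. Speed limits (rad/s): [2.79, 2.79, 3.14, 3.14, 3.14, 3.14].

INTERFACE

Orientations are given as a unit quaternion [x, y, z, w].
In Python, from workcell import bot gives the robot as it stands. The module is installed in compiled form; this text tells all that it offers.
- The arm moves only by the tool drive_tool, never from a script. Its argument "rows" is a list of rows, each an object of numbers: "dx", "dy", "dz": the shift along the tool's x, y, z in units of 50 mm (1.0 is 50 mm); "wx", "wy", "wz": the turn, a rotation vector about the tool's x, y, z in units of 5 degrees (1.0 is 5 degrees); "hand": the finger opening in mm, from 0 to 85.4. A call has 1 to 20 rows; each row is the pose to reach, as a shift and turn from the pose commanded when the call began, along the tool's axes at that moment; what a row does not reach only later rows make up. A row lasts 1/10 s, in which the tool goes at most 50 mm and 8.59 degrees, less where a joint would pass 70% of its speed; a pose out of reach is approached as far as the arm can. A call with a gripper value outside its range is refused whole. The fingers move at their own pace and stop on an object; the grip force is fixed at half the most. Time passes only in rows, so rows that repeat a pose let the fingers close. It gives the time, the measured TCP pose, the force, the opening and the grip force at its end, in the units of the state.
- bot.get_obs(): the state, without advancing time (a new reading comes with each control period).
- bot.camera(name): name is "side" or "top" or "wrist"; returns the picture (400x640x3 uint8, red, green, blue); there is no depth.
- bot.get_calibration(name): a dict with "vfov" (degrees; the focal length in pixels is half the picture's height over the tangent of half this angle, whatever the lens; pixels are square), "cx", "cy" (the principal point, pixels), "k1" (the pictures are not rectified: a ray, as slopes to the right and down, at radius r is drawn at 1 + k1 r^2 times it, then the intrinsics apply), "origin" and "rotation" of the camera in the world; the wrist camera has in their place "mount" (4x4, takes a point from camera to tool coordinates, whose origin is the TCP and whose axes are the flange's). Camera axes: x right, y up, looking along -z (the intrinsics and any distortion apply to the point x, -y, -z); pixel columns grow to the right and rows downward; lengths in m; the calibration is good to about 2 mm. A picture is of the moment at which its call begins: read the wrist's pose just before it. get_calibration takes no time and is no camera call.
- bot.job_done(): hands the job in; it is judged then, once.
Trained networks look in the newest picture that a camera, given by its name, has taken for a name from the list of things; names that differ only in an ending like _2 or _b are one class to them, and where a whole thing is asked for, a point or a joint stands for the part that bears it (a point fixed in the world has none). Each returns a list of dicts, best first, with "score" (0 to 1); they miss things now and then, are a little off and sometimes report something else, mostly with a low value. They report only what shows in the picture. A call takes as long as a camera call. They do not tell look-alikes from the thing itself.
- bot.look_for(camera, thing): "extent" ([centre column, centre row, width, height] in pixels, round what is visible of it).
- bot.outline_of(camera, thing): "region" (400x640 bool, what is visible of it) and "extent" ([centre column, centre row, width, height] in pixels, round what is visible of it).
The state is a dict: "clock": time; "joint_pos": joint angles; "joint_vel": joint speeds; "tau": joint torques, N m; "eef_pos": TCP position; "tool_rot": TCP orientation; "ft_force": force on the tool from outside, world axes, zero at the start; "ft_torque": the same for the moment, N m; "grip_width": finger opening in m; "grasp_force": force on a finger pad.
Only numpy, scipy, OpenCV 4.12 (cv2) and the standard library are available. Lean on these libraries where they do the work, as an engineer would, in place of code of your own. Each camera call takes 0.05 s, during which the arm holds its last target. There are 200 camera calls.

TASK

Move the four vessels from the wooden rack into the white carrier in reverse order, one in each bay: the one that stands leftmost on the wooden rack, seen from the robot, goes into the rightmost bay of the carrier, and so on through the row. Keep each vessel upright and set it gently on the floor of its bay; do not drop it or knock any over.

Things in the scene. Friction and masses are not known exactly. Their poses are not given: they have to be found in the camera images.
- old_rack: old rack: flat wooden board 96 x 344 mm, 10 mm thick, fixed, long side across the robot's view; four grey cups on it in a row along y, centres at x = 0, y = +121.5, +40.5, -40.5, -121.5 mm. Origin under its centre, on the worktop; x away from the robot, y to its left (within 10 degrees), z up
- new_rack: new rack: low white carrier 92 x 336 mm, fixed, long side across the robot's view; four equal open bays in a row along y, centres at x = 0, y = +121.5, +40.5, -40.5, -121.5 mm; a bay is 82 mm (x) by 75 mm (y) inside, floor 8 mm and wall tops 23 mm above the worktop, walls 4 to 6 mm thick. Origin under its centre, on the worktop; x away from the robot, y to its left (within 10 degrees), z up
- bottle: reagent bottle with black screw cap, 57 mm across, 121 mm tall (shoulder at about 80 mm), about 0.3 kg; can be gripped round the straight body 55 to 75 mm above its foot: the fingers stop at 47 mm. Origin at the centre of its underside, z up its axis; x, y roughly those of the rack
- flask: small glass volumetric flask, white stopper, 41 mm bulb (up to 35 mm high), slim straight neck 11 mm thick from 40 to 130 mm above its foot, 139 mm tall, about 35 g; can be gripped by the neck. Origin at the centre of its underside, z up its axis; x, y roughly those of the rack
- sample: sample glass with brown soil inside and a film lid, 49 mm across, 77 mm tall, about 60 g; can be gripped round its body, 45 to 60 mm above its foot. Origin at the centre of its underside, z up its axis; x, y roughly those of the rack
- beaker: small empty glass beaker, open at the top, 52 mm across (57 mm over the spout), 68 mm tall, about 50 g; can be gripped round the outside 35 to 55 mm above its foot. Origin at the centre of its underside, z up its axis; x, y roughly those of the rack
- cup_bottle: shallow round grey plastic cup fixed on the old rack, open at the top, 73 mm outside diameter, 12 mm high, floor 4 mm thick, wall 3 mm; the reagent bottle stands loosely in it at the start, so the empty cup still shows where that thing stood. Origin at the centre of its underside, z up
- cup_flask: shallow round grey plastic cup fixed on the old rack, open at the top, 55 mm outside diameter, 12 mm high, floor 4 mm thick, wall 3 mm; the flask stands loosely in it at the start, so the empty cup still shows where that thing stood. Origin at the centre of its underside, z up
- cup_sample: shallow round grey plastic cup fixed on the old rack, open at the top, 63 mm outside diameter, 12 mm high, floor 4 mm thick, wall 3 mm; the sample glass stands loosely in it at the start, so the empty cup still shows where that thing stood. Origin at the centre of its underside, z up
- cup_beaker: shallow round grey plastic cup fixed on the old rack, open at the top, 69 mm outside diameter, 12 mm high, floor 4 mm thick, wall 3 mm; the beaker stands loosely in it at the start, so the empty cup still shows where that thing stood. Origin at the centre of its underside, z up
Not all that is in view belongs to the job. What is shaped like the sample but pink is not meant.

How it is judged:
By the outcome, as a careful person would: the job done as asked, in the order asked, and still so for the second after the job is handed in, with the robot touching nothing.
It also fails if it takes over 88 s, if anything falls off the work surface, if the arm or the gripper's body presses on something with over 40 N, if the wrist force passes 120 N, or if a joint passes its speed limit or range.

## Working session

There is one attempt and no reset: what is moved stays moved. The work goes in short steps, Python scripts to look and compute and a tool call to move; the robot and the scene stay as the last step left them, time stands still between calls to the robot, and variables do not carry over. Pictures are saved under pics/ and viewed, at most 17 in all, crops included, and the job is handed in when it is done.

Besides the shell and the picture viewer there is one more tool, called in YAML: its name, and indented under it one key for each argument. drive_tool: Moves the arm, as the interface text tells. Its arguments: {"type":"object","properties":{"rows":{"type":"array","items":{"type":"object","properties":{"dx":{"type":"number"},"dy":{"type":"number"},"dz":{"type":"number"},"wx":{"type":"number"},"wy":{"type":"number"},"wz":{"type":"number"},"hand":{"type":"number"}}}}},"required":["rows"]}

```bash
mkdir -p pics; cat > h.py <<'E'
import numpy as np,cv2
from workcell import bot
from scipy.spatial.transform import Rotation as R
def cam(n,obs=None):
    c=bot.get_calibration(n); f=200/np.tan(np.radians(c['vfov'])/2)
    if 'mount' in c:
        o=obs or bot.get_obs(); M=np.array(c['mount']); T=np.eye(4); T[:3,:3]=R.from_quat(o['tool_rot']).as_matrix(); T[:3,3]=o['eef_pos']; T=T@M
        return c,f,T[:3,3],T[:3,:3]
    r=np.array(c['rotation']); 
    if r.size==4: r=R.from_quat(r).as_matrix()
    return c,f,np.array(c['origin']),r.reshape(3,3)
def ray(n,u,v,C=None):
    c,f,o,r=C or cam(n)
    K=np.array([[f,0,c['cx']],[0,f,c['cy']],[0,0,1]])
    a,b=(u-c['cx'])/f,(v-c['cy'])/f; x,y=a,b
    for _ in range(30):
        s=1+c['k1']*(x*x+y*y); x,y=a/s,b/s
    return o,r@np.array([x,-y,-1])
def at_z(n,u,v,z,C=None):
    o,d=ray(n,u,v,C); return o+d*(z-o[2])/d[2]
def proj(n,p,C=None):
    c,f,o,r=C or cam(n); q=r.T@(np.array(p)-o); x,y=q[0]/-q[2],-q[1]/-q[2]; s=1+c['k1']*(x*x+y*y)
    return c['cx']+f*x*s,c['cy']+f*y*s
def save(n,name):
    im=bot.camera(n); cv2.imwrite('pics/'+name,im[:,:,::-1]); return im
E
python3 - <<'E'
from h import *
print(bot.get_obs())
for n in('top','side','wrist'):print(n,bot.get_calibration(n))
a=save('top','top0.png');b=save('side','side0.png')
for n in('top','side'):
  for t in 'old_rack new_rack bottle flask sample beaker'.split():
    print(n,t,[(round(d['score'],2),np.round(d['extent'],1).tolist()) for d in bot.look_for(n,t)][:4])
E
```

```text
{'clock': 0.0, 'joint_pos': array([9.05102492e-06, 2.41399172e-01, 3.73413928e-03, 1.33520322e+00,
       1.97530265e-06, 1.57077052e+00]), 'joint_vel': array([ 0.00201647, -0.00129889,  0.00156594, -0.00187949, -0.00201166,
       -0.00044286]), 'tau': array([ 5.50268451e-04, -3.72315860e+01,  2.52406776e+01,  1.67737965e-02,
        2.29149265e-05,  1.14679995e-05]), 'eef_pos': array([4.99394039e-01, 5.09780392e-06, 2.41423614e-01]), 'tool_rot': array([ 0.70709408,  0.70711873, -0.00073183, -0.00073324]), 'ft_force': array([-0.77295817,  0.57286815, -0.77196844]), 'ft_torque': array([-0.02348356, -0.06502283,  0.00942248]), 'grasp_force': 0.0, 'grip_width': 0.08509324501905377}
top {'vfov': 55.51631154821982, 'cx': 318.63812762222864, 'cy': 192.70676880392702, 'k1': -0.014654887432489386, 'origin': array([0.45559478, 0.08308791, 0.89875302]), 'rotation': array([-0.03498604,  0.04032782,  0.712329  , -0.69981215])}
side {'vfov': 48.259059510559084, 'cx': 322.09265358652095, 'cy': 199.93496213801922, 'k1': -0.05890305434688986, 'origin': array([0.04630722, 0.40981002, 0.64988652]), '
[... 540 characters left out ...]
p old_rack [(0.81, [291.9, 227.4, 139.8, 43.1])]
top new_rack [(0.55, [304.6, 147.5, 112.3, 60.0])]
top bottle [(0.82, [313.4, 227.3, 28.0, 23.4])]
top flask [(0.54, [273.6, 225.5, 16.1, 22.0])]
top sample [(0.68, [349.3, 226.8, 19.4, 24.2])]
top beaker [(0.95, [239.6, 224.7, 32.5, 27.5])]
side old_rack [(0.61, [320.9, 257.1, 182.1, 101.3])]
side new_rack [(0.91, [299.1, 180.7, 146.7, 96.5])]
side bottle [(0.49, [318.8, 257.2, 185.6, 107.6])]
side flask [(0.62, [304.5, 228.7, 23.3, 64.9])]
side sample [(0.89, [447.9, 199.7, 32.9, 44.7]), (0.82, [380.9, 203.8, 23.6, 45.5]), (0.57, [406.9, 174.3, 31.5, 45.5])]
side beaker [(0.91, [261.1, 261.8, 35.4, 46.6]), (0.16, [376.9, 220.9, 36.5, 20.1])]
```

View pics/top0.png

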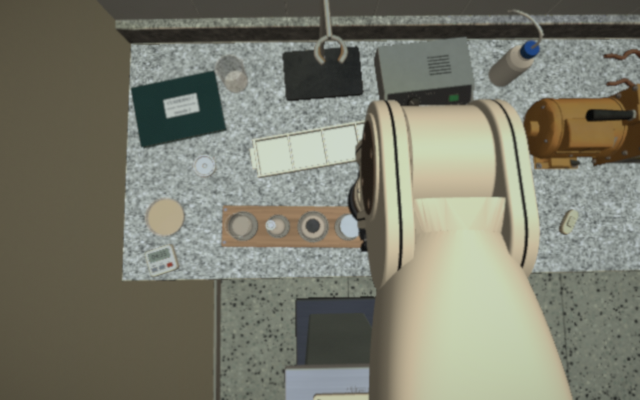

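View pics/side0.png

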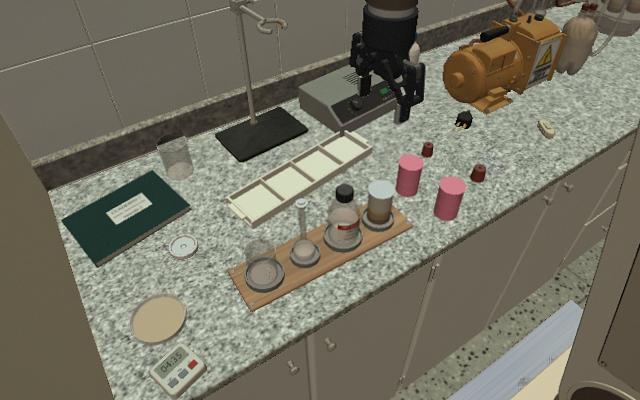

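The rack holds, left to right: beaker (side 261,262), flask (304,229), bottle (344,220) and sample (381,204). The brown sample on the rack is the one meant. The pink look-alikes at (448,200) and (407,174) stand on the worktop and aren't part of the job.

```bash
python3 - <<'E'
from h import *
from scipy.optimize import minimize
im={n:bot.camera(n) for n in('top','side')}
cv2.imwrite('pics/c.png',cv2.resize(im['side'][130:310,220:480],None,fx=3,fy=3,interpolation=2)[:,:,::-1])
for n in('top','side'):
  for t in 'cup_bottle cup_flask cup_sample cup_beaker'.split():
    for d in bot.look_for(n,t)[:2]:
      if d['score']>.3: e=d['extent'];print(n,t,round(d['score'],2),np.round(e,1),at_z(n,e[0],e[1],.018).round(3))
def fit(name,sz,h,x0,views):
  masks={}
  for n in views:
    r=bot.outline_of(n,name)
    if r: masks[n]=r[0]['region']; print(n,name,r[0]['score'],r[0]['extent'])
  C={n:cam(n) for n in masks}
  def cost(p):
    s=0; c,sn=np.cos(p[2]),np.sin(p[2])
    for n,m in masks.items():
      pts=[proj(n,[p[0]+c*a-sn*b,p[1]+sn*a+c*b,z],C[n]) for a in(-sz[0]/2,sz[0]/2) for b in(-sz[1]/2,sz[1]/2) for z in(0,h)]
      q=np.zeros((400,640),np.uint8); cv2.fillConvexPoly(q,cv2.convexHull(np.round(np.array(pts)*16).astype(np.int32)),1,shift=4)
      if n=='top': q[:,356:]=0; m=m.copy(); m[:,356:]=0
      s+=1-(q.astype(bool)&m).sum()/(q.astype(bool)|m).sum()
    return s
  b=minimize(cost,x0,method='Nelder-Mead',options=dict(initial_simplex=[x0]+[list(np.array(x0)+d) for d in np.diag([.02,.02,.08])],maxiter=300))
  return b.x.round(4),b.fun
for v in(('side',),('side','top')):
  print(fit('old_rack',(.096,.344),.01,[.38,.1,0],v)); print(fit('new_rack',(.092,.336),.023,[.55,.05,.1],v))
print(at_z('top',313,227,.12),at_z('top',242,226,.02))
E
```

```text
top cup_bottle 0.47 [312.6 227.2  29.7  31.3] [0.47  0.091 0.018]
top cup_flask 0.47 [276.4 226.6  23.9  25.2] [0.473 0.174 0.018]
top cup_sample 0.55 [344.6 226.7  24.5  26.2] [0.47  0.017 0.018]
top cup_sample 0.47 [273.6 225.9  17.8  19.4] [0.475 0.181 0.018]
top cup_beaker 0.53 [246.6 226.2  26.1  29.2] [0.475 0.243 0.018]
top cup_beaker 0.44 [304.6 148.6 110.5  57.6] [0.655 0.107 0.018]
side cup_bottle 0.84 [343.4 239.8  39.2  26.1] [0.459 0.096 0.018]
side cup_flask 0.62 [306.1 255.6  27.8  25.9] [0.467 0.171 0.018]
side cup_sample 0.58 [375.6 221.8  36.5  20.7] [0.461 0.02  0.018]
side cup_beaker 0.94 [266.  277.8  38.2  27.8] [0.465 0.253 0.018]
side old_rack 0.89 [320.5, 258.5, 186.8, 106.7]
(array([ 0.472 ,  0.1291, -0.0401]), np.float64(0.551808634772462))
side new_rack 0.84 [301.1, 180.5, 146.5, 100.2]
(array([0.6612, 0.058 , 0.1555]), np.float64(0.05353535353535355))
side old_rack 0.89 [320.5, 258.5, 186.8, 106.7]
top old_rack 0.62 [292.4, 226.9, 141.1, 44.9]
(array([ 0.4728,  0.1312, -0.0226]), np.float64(1.0186349779546928))
side new_rack 0.84 [301.1, 180.5, 146.5, 100.2]
top new_rack 0.56 [304.2, 147.5, 113.3, 54.4]
(array([0.6614, 0.0576, 0.153 ]), np.float64(0.1101120709234299))
[0.4686461  0.08922249 0.12      ] [0.47550684 0.25343275 0.02      ]
```

View pics/c.png

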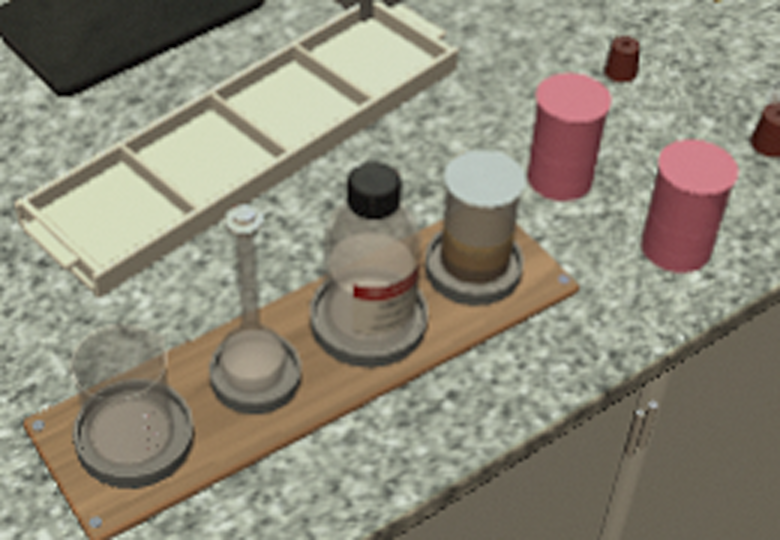

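The enlarged crop confirms the brown sample on the rack at side (378,205), with both pink ones off the rack. All four vessels stand in their cups and the carrier's bays are empty. Next I'll fit the old rack from its corners and cups.

```bash
python3 - <<'E'
from h import *
from scipy.optimize import least_squares
S=lambda u,v:(220+u/3,130+v/3)
obs=[('side',(.0,y,.022),S(*p)) for y,p in zip((.1215,.0405,-.0405,-.1215),((134,428),(255,366),(369,313),(474,260)))]
obs+=[('side',(x,y,.01),S(*p)) for x,y,p in((.048,.172,(25,425)),(-.048,.172,(98,534)),(-.048,-.172,(578,287)),(.048,-.172,(520,228)))]
obs+=[('top',(0,.1215,.022),(242,226)),('top',(0,-.0405,.022),(313,227)),('top',(0.048,.172,.01),(222,207)),('top',(-.048,.172,.01),(222,246))]
C={n:cam(n) for n in('top','side')}
def res(p):
  c,s=np.cos(p[2]),np.sin(p[2])
  return np.concatenate([np.array(proj(n,[p[0]+c*a-s*b,p[1]+s*a+c*b,z],C[n]))-q for n,(a,b,z),q in obs])
r=least_squares(res,[.47,.13,0]);p=r.x;print(p,r.fun.round(1))
c,s=np.cos(p[2]),np.sin(p[2])
for t,b in zip('beaker flask bottle sample'.split(),(.1215,.0405,-.0405,-.1215)):print(t,p[0]-s*b,p[1]+c*b)
p=[.6613,.058,.154];c,s=np.cos(p[2]),np.sin(p[2])
for b in (.1215,.0405,-.0405,-.1215):print('bay',p[0]-s*b,p[1]+c*b)
E
```

```text
[ 0.46718982  0.12973663 -0.05321866] [-0.3 -0.4  0.8  1.   1.5  0.5  2.6  1.3 -1.1 -2.7 -2.9  2.6  4.   2.4
 -6.8 -8.8  0.9  0.8  0.3  2.3  1.5 -1.5 -1.1  0.9]
beaker 0.47365283380049583 0.2510646106913014
flask 0.4693441566388877 0.1701792887773903
bottle 0.46503547947727947 0.08929396686347914
sample 0.4607268023156713 0.008408644949567987
bay 0.6426628706956982 0.17806209814631233
bay 0.6550876235652328 0.09802069938210412
bay 0.6675123764347672 0.017979300617895898
bay 0.6799371293043018 -0.06206209814631231
```

drive_tool:
  rows:
    - {"dx": 0.8,"dy": 0.3,"dz": -0.9,"hand": 85}
    - {"dx": 1.6,"dy": 0.6,"dz": -1.8,"hand": 85}
    - {"dx": 1.6,"dy": 0.6,"dz": -1.8,"hand": 85}
    - {"dx": 1.6,"dy": 0.6,"dz": -1.8,"hand": 85}
    - {"dx": 1.6,"dy": 0.6,"dz": -1.8,"hand": 85}

```text
invalid input at $.rows[0]: expected keys dx, dy, dz, wx, wy, wz, hand
```

```bash
python3 - <<'E'
from h import *
o=bot.get_obs();C=cam('wrist',o);print(o['eef_pos'],o['joint_vel'].round(3))
save('wrist','w1.png')
for t in 'old_rack new_rack bottle flask sample beaker cup_bottle cup_flask cup_sample cup_beaker'.split():
  for d in bot.look_for('wrist',t)[:2]:
    e=d['extent'];print(t,round(d['score'],2),np.round(e,1),at_z('wrist',e[0],e[1],.018,C).round(3))
import pickle
E
```

```text
[4.99979419e-01 3.34121029e-06 2.42284907e-01] [ 0.001 -0.    -0.002 -0.001 -0.     0.001]
old_rack 0.82 [292.5 106.6  93.7 213.2] [0.473 0.076 0.018]
new_rack 0.57 [462.9 136.8 100.6 273.6] [0.658 0.045 0.018]
bottle 0.59 [284.1  93.4  71.6  70.3] [0.464 0.089 0.018]
flask 0.62 [289.6  12.7  42.3  25.4] [0.472 0.164 0.018]
sample 0.9 [323.9 267.5  47.1  69.6] [ 0.507 -0.115  0.018]
sample 0.67 [249.  283.6  44.3  69.1] [ 0.413 -0.138  0.018]
cup_bottle 0.81 [304.   95.3  43.8  69.6] [0.485 0.087 0.018]
cup_bottle 0.46 [284.8  91.   64.2  71.5] [0.465 0.091 0.018]
cup_flask 0.92 [291.5  19.6  59.7  36.7] [0.474 0.158 0.018]
cup_flask 0.39 [283.9  91.5  65.1  69.8] [0.464 0.091 0.018]
cup_sample 0.7 [291.2 162.5  60.3  48.4] [0.47  0.016 0.018]
```

View pics/w1.png

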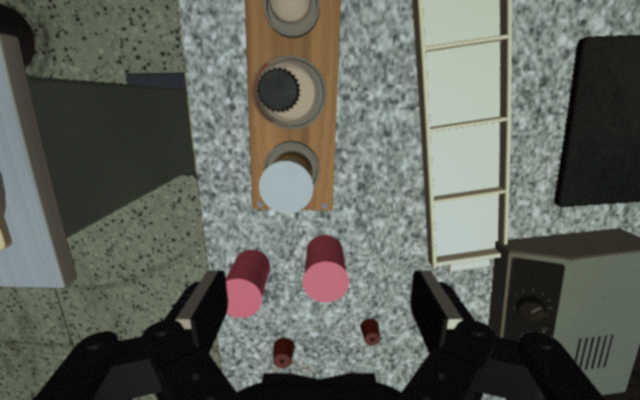

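The wrist view shows the old rack from the flask down to the sample (column ~290) and three carrier bays (column ~465). All seven keys are required in each row, so I'll move to a better vantage point.

drive_tool:
  rows:
    - {"dx": 0.8,"dy": 0.3,"dz": -0.9,"wx": 0,"wy": 0,"wz": 0,"hand": 85}
    - {"dx": 1.6,"dy": 0.6,"dz": -1.8,"wx": 0,"wy": 0,"wz": 0,"hand": 85}
    - {"dx": 2.4,"dy": 0.6,"dz": -1.8,"wx": 0,"wy": 0,"wz": 0,"hand": 85}
    - {"dx": 2.8,"dy": 0.6,"dz": -1.8,"wx": 0,"wy": 0,"wz": 0,"hand": 85}
    - {"dx": 2.8,"dy": 0.6,"dz": -1.8,"wx": 0,"wy": 0,"wz": 0,"hand": 85}
    - {"dx": 2.8,"dy": 0.6,"dz": -1.8,"wx": 0,"wy": 0,"wz": 0,"hand": 85}

```text
clock: 2.65
eef_pos: [0.5298, 0.1404, 0.332]
tool_rot: [0.707, 0.708, -0.0, 0.0]
ft_force: [-0.6, -0.7, 0.4]
grip_width: 0.0853
grasp_force: 0.0
```

```bash
python3 - <<'E'
from h import *
o=bot.get_obs();C=cam('wrist',o);print(o['eef_pos'],o['joint_vel'].round(3))
save('wrist','w2.png')
for t in 'old_rack new_rack bottle flask sample beaker cup_bottle cup_flask cup_sample cup_beaker'.split():
  for d in bot.look_for('wrist',t)[:2]:
    e=d['extent'];print(t,round(d['score'],2),np.round(e,1),at_z('wrist',e[0],e[1],.018,C).round(3))
import pickle;pickle.dump(o,open('o2.pkl','wb'))
E
```

```text
[0.52981365 0.14043647 0.33197194] [-0.032 -0.008 -0.02  -0.002 -0.003 -0.001]
old_rack 0.58 [275.1 156.4  71.5 241.4] [0.47  0.148 0.018]
old_rack 0.18 [270.1 144.1  35.9  42.7] [0.464 0.165 0.018]
new_rack 0.59 [402.6 204.6  75.3 227.6] [0.652 0.079 0.018]
bottle 0.58 [271.9 210.   45.5  64.4] [0.462 0.07  0.018]
bottle 0.16 [275.2 154.7  73.3 241. ] [0.47  0.151 0.018]
flask 0.75 [270.1 144.4  39.6  44.4] [0.464 0.165 0.018]
sample 0.92 [275.8 264.1  39.2  53.5] [ 0.465 -0.018  0.018]
sample 0.83 [244.8 331.2  39.3  51. ] [ 0.407 -0.146  0.018]
beaker 0.7 [271.2  72.1  51.4  52.2] [0.469 0.257 0.018]
beaker 0.32 [280.4 245.2  42.4  33.8] [0.473 0.014 0.018]
cup_bottle 0.98 [277.8 194.4  50.7  42.2] [0.472 0.094 0.018]
cup_flask 0.94 [278.2 141.9  43.9  38.1] [0.475 0.168 0.018]
cup_sample 0.76 [278.6 246.1  41.   32.3] [0.47  0.012 0.018]
cup_sample 0.23 [278.9 194.5  52.   43. ] [0.473 0.094 0.018]
cup_beaker 0.96 [280.1  77.   50.3  57.1] [0.48  0.251 0.018]
cup_beaker 0.65 [272.9  71.   51.2  56.7] [0.471 0.258 0.018]
```

View pics/w2.png

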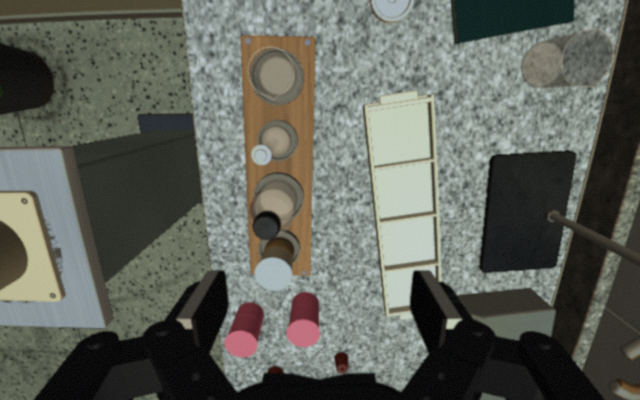

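The overhead wrist view shows the old rack's corners at about (241,35), (316,37), (311,277) and (250,276). The carrier's corners are at about (364,104), (434,96), (442,310) and (388,317). The row order is confirmed as beaker, flask, bottle, sample.

```bash
python3 - <<'E'
from h import *
import pickle
from scipy.optimize import least_squares
C={n:cam(n) for n in('top','side')};C['wrist']=cam('wrist',pickle.load(open('o2.pkl','rb')))
S=lambda u,v:(220+u/3,130+v/3)
ys=(.1215,.0405,-.0405,-.1215)
side=[('side',(.0,y,.022),S(*p)) for y,p in zip(ys,((134,428),(255,366),(369,313),(474,260)))]+[('side',(x,y,.01),S(*p)) for x,y,p in((.048,.172,(25,425)),(-.048,.172,(98,534)),(-.048,-.172,(578,287)))]
top=[('top',(0,.1215,.022),(242,226)),('top',(0,-.0405,.022),(313,227)),('top',(0.048,.172,.01),(222,207)),('top',(-.048,.172,.01),(222,246))]
w=[('wrist',(x,y,.01),p) for x,y,p in((-.048,.172,(241,35)),(.048,.172,(316,37)),(.048,-.172,(311,277)),(-.048,-.172,(250,276)))]+[('wrist',(0,y,.02),p) for y,p in zip(ys,((277,76),(278,141.5),(277.8,194.4),(279,246)))]
nw=[('wrist',(x,y,.023),p) for x,y,p in((-.046,.168,(364.5,104)),(.046,.168,(434,96.5)),(.046,-.168,(442,310)))]
ns=[('side',(x,y,.023),S(*p)) for x,y,p in((.046,.168,(18,207)),(-.046,.168,(97,281)),(-.046,-.168,(457,53)))]
def fit(obs,x0):
  def res(p):
    c,s=np.cos(p[2]),np.sin(p[2])
    return np.concatenate([np.array(proj(n,[p[0]+c*a-s*b,p[1]+s*a+c*b,z],C[n]))-q for n,(a,b,z),q in obs])
  r=least_squares(res,x0,loss='soft_l1');return r.x,r.fun.reshape(-1,2).round(1).tolist()
for nm,o in(('side',side),('top',top),('w',w),('all',side+top+w)):
  p,f=fit(o,[.47,.13,0]);print(nm,p.round(4),f)
c,s=np.cos(p[2]),np.sin(p[2]);print([(round(p[0]-s*b,4),round(p[1]+c*b,4)) for b in ys])
for nm,o in(('nw',nw),('ns',ns),('all',nw+ns)):
  p,f=fit(o,[.66,.06,.15]);print(nm,p.round(4),f)
c,s=np.cos(p[2]),np.sin(p[2]);print([(round(p[0]-s*b,4),round(p[1]+c*b,4)) for b in ys])
# vessels tops
print('beaker rim',at_z('wrist',271.2,72.1,.05,C['wrist']),'flask stopper',at_z('wrist',261.5,155,.153,C['wrist']),at_z('side',*S(245,217),.150,C['side']),'cap',at_z('wrist',266.5,225,.135,C['wrist']),at_z('side',*S(374,181),.135,C['side']),'lid',at_z('wrist',273,273,.091,C['wrist']),at_z('side',*S(484,180),.091,C['side']))
E
```

```text
side [ 0.4699  0.1299 -0.018 ] [[-0.0, 0.4], [0.4, 0.5], [0.2, -0.9], [0.3, -1.0], [-1.3, -0.9], [-1.2, 3.8], [1.6, -0.8]]
top [ 0.4719  0.1306 -0.0226] [[0.4, 0.3], [-0.1, -0.3], [0.4, -1.3], [-0.9, 1.1]]
w [ 0.474   0.1292 -0.0262] [[-0.6, -0.4], [-0.0, -0.4], [-0.7, -0.9], [0.1, -1.5], [0.4, 1.2], [-0.1, -0.6], [0.7, 3.7], [0.1, 3.4]]
all [ 0.4731  0.1292 -0.0242] [[-0.8, -1.4], [-0.4, -0.9], [-0.5, -2.1], [-0.2, -1.9], [-1.9, -2.8], [-2.2, 1.7], [1.0, -1.6], [1.0, -0.3], [0.5, -0.8], [1.0, -1.9], [-0.3, 0.5], [-1.6, -0.4], [-1.0, -0.6], [-1.1, -0.9], [-0.2, -1.5], [-0.4, 1.1], [-0.8, -0.6], [0.1, 3.7], [-0.3, 3.4]]
[(np.float64(0.4761), np.float64(0.2507)), (np.float64(0.4741), np.float64(0.1697)), (np.float64(0.4721), np.float64(0.0887)), (np.float64(0.4702), np.float64(0.0078))]
nw [0.6605 0.0581 0.1532] [[-0.4, 0.7], [0.5, -2.4], [-0.1, 0.8]]
ns [0.655  0.0597 0.1668] [[-1.4, -0.1], [0.1, 0.5], [1.2, -1.5]]
all [0.6599 0.0583 0.156 ] [[-1.2, 0.7], [-0.4, -2.6], [-0.2, 0.6], [-2.2, -2.4], [-1.2, -1.8], [0.8, -2.4]]
[(np.float64(0.641), np.float64(0.1783)), (np.float64(0.6536), np.float64(0.0983)), (np.float64(0.6662), np.float64(0.0183)), (np.float64(0.6787), np.float64(-0.0617))]
beaker rim [0.47351693 0.25441747 0.05      ] flask stopper [0.4752448  0.17199917 0.153     ] [0.47083415 0.17165118 0.15      ] cap [0.47350726 0.09261897 0.135     ] [0.46731174 0.0911834  0.135     ] lid [0.47106437 0.0079469  0.091     ] [0.46719329 0.00903276 0.091     ]
```

drive_tool:
  rows:
    - {"dx": 0.5,"dy": -0.3,"dz": 0.5,"wx": 0,"wy": 0,"wz": 0,"hand": 85}
    - {"dx": 1.2,"dy": -0.6,"dz": 1.2,"wx": 0,"wy": 0,"wz": 0,"hand": 85}
    - {"dx": 1.9,"dy": -0.9,"dz": 2.0,"wx": 0,"wy": 0,"wz": 0,"hand": 85}
    - {"dx": 2.24,"dy": -1.1,"dz": 2.8,"wx": 0,"wy": 0,"wz": 0,"hand": 85}
    - {"dx": 2.24,"dy": -1.1,"dz": 3.5,"wx": 0,"wy": 0,"wz": 0,"hand": 85}
    - {"dx": 2.24,"dy": -1.1,"dz": 3.9,"wx": 0,"wy": 0,"wz": 0,"hand": 85}
    - {"dx": 2.24,"dy": -1.1,"dz": 4.0,"wx": 0,"wy": 0,"wz": 0,"hand": 85}
    - {"dx": 2.24,"dy": -1.1,"dz": 4.0,"wx": 0,"wy": 0,"wz": 0,"hand": 85}

```text
clock: 4.0
eef_pos: [0.4748, 0.2518, 0.132]
tool_rot: [0.707, 0.707, -0.001, -0.0]
ft_force: [0.2, -0.2, -0.0]
grip_width: 0.0851
grasp_force: 0.0
```

```bash
python3 - <<'E'
from h import *
o=bot.get_obs();C=cam('wrist',o);print(o['eef_pos'],bot.tip_extent)
save('wrist','w3.png')
for t in 'beaker cup_beaker flask cup_flask'.split():
  for d in bot.look_for('wrist',t)[:2]:
    e=d['extent'];print(t,round(d['score'],2),np.round(e,1),at_z('wrist',e[0],e[1],.018,C).round(3),at_z('wrist',e[0],e[1],.05,C).round(3))
E
```

```text
[0.47477617 0.25181317 0.13195787] 0.011
beaker 0.98 [321.1 227.9  88.4 106.2] [0.477 0.234 0.018] [0.477 0.247 0.05 ]
cup_beaker 0.77 [320.2 193.9  85.8  57.6] [0.476 0.263 0.018] [0.476 0.272 0.05 ]
flask 0.91 [316.4 328.1  47.1 105.2] [0.473 0.135 0.018] [0.474 0.161 0.05 ]
flask 0.26 [315.2 360.9  61.   32.5] [0.472 0.096 0.018] [0.473 0.127 0.05 ]
cup_flask 0.88 [318.1 290.8  62.8  45.3] [0.475 0.175 0.018] [0.475 0.195 0.05 ]
cup_flask 0.39 [317.4 329.3  46.4 104.8] [0.474 0.133 0.018] [0.474 0.159 0.05 ]
```

View pics/w3.png

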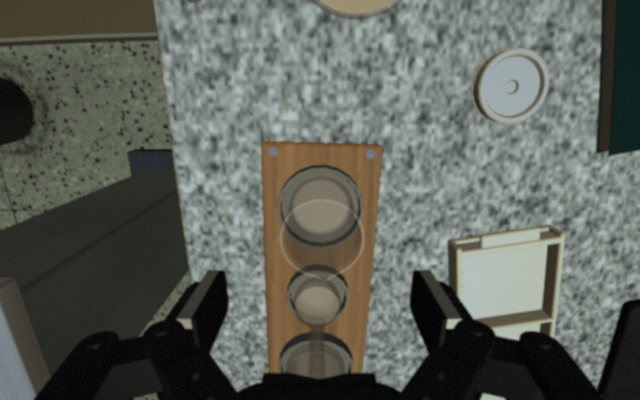

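The beaker is centred between the fingers, with its rim at about (322,240) and its cup at (320,206). That puts it at about (0.476, 0.253), so I'll descend and grip.

drive_tool:
  rows:
    - {"dx": 0,"dy": 0.02,"dz": 0.4,"wx": 0,"wy": 0,"wz": 0,"hand": 85}
    - {"dx": 0,"dy": 0.02,"dz": 0.8,"wx": 0,"wy": 0,"wz": 0,"hand": 85}
    - {"dx": 0,"dy": 0.02,"dz": 1.2,"wx": 0,"wy": 0,"wz": 0,"hand": 85}
    - {"dx": 0,"dy": 0.02,"dz": 1.5,"wx": 0,"wy": 0,"wz": 0,"hand": 85}
    - {"dx": 0,"dy": 0.02,"dz": 1.68,"wx": 0,"wy": 0,"wz": 0,"hand": 80}
    - {"dx": 0,"dy": 0.02,"dz": 1.68,"wx": 0,"wy": 0,"wz": 0,"hand": 75}
    - {"dx": 0,"dy": 0.02,"dz": 1.68,"wx": 0,"wy": 0,"wz": 0,"hand": 70}
    - {"dx": 0,"dy": 0.02,"dz": 1.68,"wx": 0,"wy": 0,"wz": 0,"hand": 65}
    - {"dx": 0,"dy": 0.02,"dz": 1.68,"wx": 0,"wy": 0,"wz": 0,"hand": 60}
    - {"dx": 0,"dy": 0.02,"dz": 1.68,"wx": 0,"wy": 0,"wz": 0,"hand": 55}
    - {"dx": 0,"dy": 0.02,"dz": 1.68,"wx": 0,"wy": 0,"wz": 0,"hand": 50}
    - {"dx": 0,"dy": 0.02,"dz": 1.68,"wx": 0,"wy": 0,"wz": 0,"hand": 42}
    - {"dx": 0,"dy": 0.02,"dz": 1.68,"wx": 0,"wy": 0,"wz": 0,"hand": 35}
    - {"dx": 0,"dy": 0.02,"dz": 1.68,"wx": 0,"wy": 0,"wz": 0,"hand": 35}
    - {"dx": 0,"dy": 0.02,"dz": 1.68,"wx": 0,"wy": 0,"wz": 0,"hand": 35}
    - {"dx": 0,"dy": 0.02,"dz": 1.68,"wx": 0,"wy": 0,"wz": 0,"hand": 35}

```text
clock: 5.85
eef_pos: [0.4764, 0.2522, 0.0492]
tool_rot: [0.707, 0.707, 0.001, 0.0]
ft_force: [-1.1, 0.5, 5.9]
grip_width: 0.0507
grasp_force: 61.1
```

drive_tool:
  rows:
    - {"dx": 0,"dy": 0,"dz": -0.1,"wx": 0,"wy": 0,"wz": 0,"hand": 35}
    - {"dx": 0,"dy": 0,"dz": -0.3,"wx": 0,"wy": 0,"wz": 0,"hand": 35}
    - {"dx": 0,"dy": 0,"dz": -0.7,"wx": 0,"wy": 0,"wz": 0,"hand": 35}
    - {"dx": 0,"dy": 0,"dz": -1.1,"wx": 0,"wy": 0,"wz": 0,"hand": 35}
    - {"dx": 0,"dy": 0,"dz": -1.5,"wx": 0,"wy": 0,"wz": 0,"hand": 35}
    - {"dx": 0,"dy": 0.2,"dz": -1.8,"wx": 0,"wy": 0,"wz": 0,"hand": 35}
    - {"dx": 0,"dy": 0.5,"dz": -2,"wx": 0,"wy": 0,"wz": 0,"hand": 35}
    - {"dx": 0,"dy": 1.0,"dz": -2,"wx": 0,"wy": 0,"wz": 0,"hand": 35}
    - {"dx": 0,"dy": 1.5,"dz": -2,"wx": 0,"wy": 0,"wz": 0,"hand": 35}
    - {"dx": 0,"dy": 2.0,"dz": -2,"wx": 0,"wy": 0,"wz": 0,"hand": 35}
    - {"dx": -0.2,"dy": 2.5,"dz": -2,"wx": 0,"wy": 0,"wz": 0,"hand": 35}
    - {"dx": -0.5,"dy": 2.8,"dz": -2,"wx": 0,"wy": 0,"wz": 0,"hand": 35}
    - {"dx": -0.9,"dy": 3.1,"dz": -2,"wx": 0,"wy": 0,"wz": 0,"hand": 35}
    - {"dx": -1.2,"dy": 3.2,"dz": -2,"wx": 0,"wy": 0,"wz": 0,"hand": 35}
    - {"dx": -1.2,"dy": 3.2,"dz": -2,"wx": 0,"wy": 0,"wz": 0,"hand": 35}

```text
clock: 7.35
eef_pos: [0.6364, 0.1898, 0.1482]
tool_rot: [0.708, 0.706, -0.0, -0.0]
ft_force: [0.1, -0.0, -0.4]
grip_width: 0.0506
grasp_force: 62.3
```

```bash
python3 - <<'E'
from h import *
o=bot.get_obs();C=cam('wrist',o);print(o['eef_pos'],o['grip_width'])
a=save('side','s4.png');b=save('wrist','w4.png')
cv2.imwrite('pics/m4.png',np.vstack([a[:300],b])[:,:,::-1][:,:, :] if 0 else cv2.resize(np.hstack([a,b]),(800,250),interpolation=3)[:,:,::-1])
for u,v in((346,131),(410,95),(330,120)):print(at_z('side',u,v,0).round(3),at_z('side',u,v,.06).round(3))
for u,v in((385,105),(470,102)):print('top',[at_z('top',u,v,z).round(3) for z in(0,.06,.1)])
E
```

```text
[0.63635292 0.18977128 0.14824352] 0.05055438717918266
[ 0.742 -0.114  0.   ] [ 0.678 -0.066  0.06 ]
[ 0.776 -0.348  0.   ] [ 0.708 -0.278  0.06 ]
[ 0.801 -0.108  0.   ] [ 0.731 -0.06   0.06 ]
top [array([ 0.764, -0.091,  0.   ]), array([ 0.744, -0.079,  0.06 ]), array([ 0.73 , -0.071,  0.1  ])]
top [array([ 0.769, -0.3  ,  0.   ]), array([ 0.748, -0.275,  0.06 ]), array([ 0.734, -0.258,  0.1  ])]
```

View pics/s4.png

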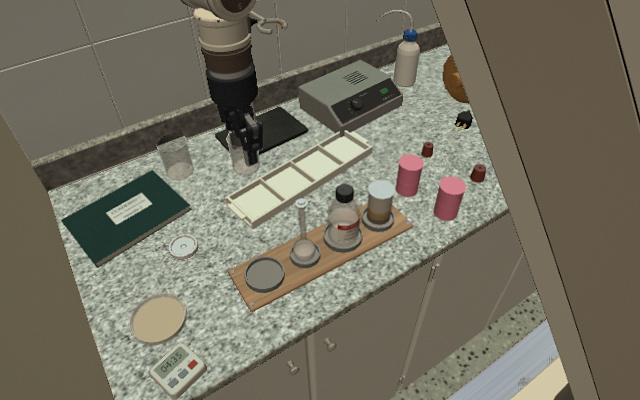

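The beaker is held upright at (243,150), and the old-rack cup at (265,274) is empty. Before crossing I'll triangulate the stand's clamp ring to check clearance.

```bash
python3 - <<'E'
from h import *
def tri(a,b):
  o1,d1=ray('side',*a);o2,d2=ray('top',*b);A=np.c_[d1,-d2];t=np.linalg.lstsq(A,o2-o1,rcond=None)[0];return (o1+d1*t[0]).round(3),(o2+d2*t[1]).round(3)
print(tri((275,24),(331,48)),tri((285,27),(334,62)),'rod',at_z('side',253,122,.015))
E
```

```text
(array([0.754, 0.046, 0.301]), array([0.759, 0.053, 0.303])) (array([0.728, 0.041, 0.304]), array([0.733, 0.049, 0.306])) rod [0.88193918 0.06256572 0.015     ]
```

The clamp ring tip is at about (0.73, 0.045, 0.30), so I'll cross at x ≈ 0.59 and place the middle vessels on the near side of their bays.

drive_tool:
  rows:
    - {"dx": -0.1,"dy": -0.3,"dz": 0,"wx": 0,"wy": 0,"wz": 0,"hand": 35}
    - {"dx": -0.4,"dy": -0.6,"dz": 0,"wx": 0,"wy": 0,"wz": 0,"hand": 35}
    - {"dx": -0.9,"dy": -0.9,"dz": 0,"wx": 0,"wy": 0,"wz": 0,"hand": 35}
    - {"dx": -1.5,"dy": -0.9,"dz": 0,"wx": 0,"wy": 0,"wz": 0,"hand": 35}
    - {"dx": -2.1,"dy": -0.9,"dz": 0,"wx": 0,"wy": 0,"wz": 0,"hand": 35}
    - {"dx": -2.7,"dy": -0.9,"dz": 0,"wx": 0,"wy": 0,"wz": 0,"hand": 35}
    - {"dx": -3.3,"dy": -0.9,"dz": 0,"wx": 0,"wy": 0,"wz": 0,"hand": 35}
    - {"dx": -3.9,"dy": -0.9,"dz": 0,"wx": 0,"wy": 0,"wz": 0,"hand": 35}
    - {"dx": -4.4,"dy": -0.8,"dz": 0,"wx": 0,"wy": 0,"wz": 0,"hand": 35}
    - {"dx": -4.8,"dy": -0.5,"dz": 0,"wx": 0,"wy": 0,"wz": 0,"hand": 35}
    - {"dx": -5.0,"dy": -0.1,"dz": 0,"wx": 0,"wy": 0,"wz": 0,"hand": 35}
    - {"dx": -5.0,"dy": 0.3,"dz": 0,"wx": 0,"wy": 0,"wz": 0,"hand": 35}
    - {"dx": -5.0,"dy": 0.6,"dz": 0,"wx": 0,"wy": 0,"wz": 0,"hand": 35}
    - {"dx": -5.0,"dy": 0.8,"dz": 0.2,"wx": 0,"wy": 0,"wz": 0,"hand": 35}
    - {"dx": -5.0,"dy": 0.8,"dz": 0.5,"wx": 0,"wy": 0,"wz": 0,"hand": 35}
    - {"dx": -5.0,"dy": 0.8,"dz": 0.9,"wx": 0,"wy": 0,"wz": 0,"hand": 35}
    - {"dx": -5.0,"dy": 0.8,"dz": 1.2,"wx": 0,"wy": 0,"wz": 0,"hand": 35}
    - {"dx": -5.0,"dy": 0.8,"dz": 1.4,"wx": 0,"wy": 0,"wz": 0,"hand": 35}
    - {"dx": -5.0,"dy": 0.8,"dz": 1.4,"wx": 0,"wy": 0,"wz": 0,"hand": 35}

```text
clock: 9.35
eef_pos: [0.6742, -0.057, 0.076]
tool_rot: [0.707, 0.707, -0.001, -0.002]
ft_force: [-0.5, 0.1, -0.3]
grip_width: 0.0505
grasp_force: 62.5
```

```bash
python3 - <<'E'
from h import *
o=bot.get_obs();C=cam('wrist',o);print(o['eef_pos'],o['joint_pos'].round(2))
b=save('wrist','w5.png')
r=bot.outline_of('side','beaker');print(len(r))
p=[.6599,.0583,.156];c,s=np.cos(p[2]),np.sin(p[2])
print([tuple(np.round(proj('wrist',[p[0]+c*a-s*y,p[1]+s*a+c*y,.023],C),0)) for y in(-.079,-.168) for a in(-.046,.046)])
E
```

```text
[ 0.67418241 -0.05697646  0.07595847] [-0.08  0.7   0.28  1.16  0.    1.49]
1
[(np.float64(238.0), np.float64(192.0)), (np.float64(393.0), np.float64(169.0)), (np.float64(269.0), np.float64(316.0)), (np.float64(404.0), np.float64(299.0))]
```

View pics/w5.png

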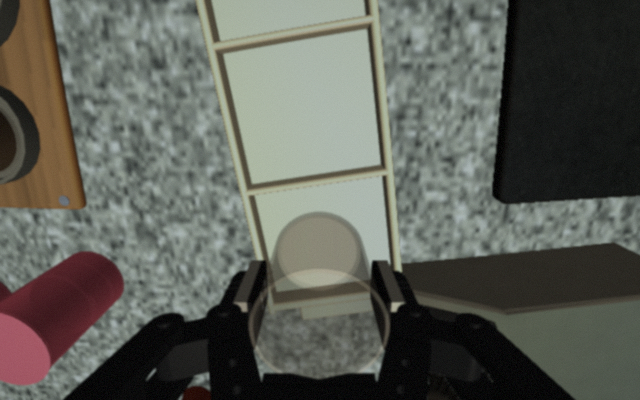

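The predicted divider, (238,192) to (393,169), matches the picture. The beaker foot at (322,245) lies inside the rightmost bay, so I'll lower it and open only part way because the grey box corner is nearby.

drive_tool:
  rows:
    - {"dx": 0,"dy": 0,"dz": 0.15,"wx": 0,"wy": 0,"wz": 0,"hand": 35}
    - {"dx": 0,"dy": 0,"dz": 0.3,"wx": 0,"wy": 0,"wz": 0,"hand": 35}
    - {"dx": 0,"dy": 0,"dz": 0.42,"wx": 0,"wy": 0,"wz": 0,"hand": 35}
    - {"dx": 0,"dy": 0,"dz": 0.52,"wx": 0,"wy": 0,"wz": 0,"hand": 35}
    - {"dx": 0,"dy": 0,"dz": 0.58,"wx": 0,"wy": 0,"wz": 0,"hand": 35}
    - {"dx": 0,"dy": 0,"dz": 0.62,"wx": 0,"wy": 0,"wz": 0,"hand": 35}
    - {"dx": 0,"dy": 0,"dz": 0.65,"wx": 0,"wy": 0,"wz": 0,"hand": 35}
    - {"dx": 0,"dy": 0,"dz": 0.65,"wx": 0,"wy": 0,"wz": 0,"hand": 35}

```text
clock: 10.25
eef_pos: [0.676, -0.058, 0.0457]
tool_rot: [0.707, 0.707, -0.0, -0.0]
ft_force: [-0.4, 0.5, -0.9]
grip_width: 0.0502
grasp_force: 62.5
```

drive_tool:
  rows:
    - {"dx": 0,"dy": 0,"dz": 0.03,"wx": 0,"wy": 0,"wz": 0,"hand": 35}
    - {"dx": 0,"dy": 0,"dz": 0.05,"wx": 0,"wy": 0,"wz": 0,"hand": 35}
    - {"dx": 0,"dy": 0,"dz": 0.05,"wx": 0,"wy": 0,"wz": 0,"hand": 35}
    - {"dx": 0,"dy": 0,"dz": 0.05,"wx": 0,"wy": 0,"wz": 0,"hand": 35}

```text
clock: 10.65
eef_pos: [0.676, -0.058, 0.0434]
tool_rot: [0.707, 0.707, 0.0, 0.0]
ft_force: [-0.2, -0.1, -0.9]
grip_width: 0.0509
grasp_force: 62.6
```

drive_tool:
  rows:
    - {"dx": 0,"dy": 0,"dz": 0.02,"wx": 0,"wy": 0,"wz": 0,"hand": 35}
    - {"dx": 0,"dy": 0,"dz": 0.04,"wx": 0,"wy": 0,"wz": 0,"hand": 35}
    - {"dx": 0,"dy": 0,"dz": 0.04,"wx": 0,"wy": 0,"wz": 0,"hand": 35}

```text
clock: 10.95
eef_pos: [0.6761, -0.058, 0.0432]
tool_rot: [0.707, 0.707, 0.0, 0.0]
ft_force: [-3.1, 0.4, 8.5]
grip_width: 0.0507
grasp_force: 62.9
```

Contact at TCP z = 0.0432, as predicted. Now I'll release, rise and retreat.

drive_tool:
  rows:
    - {"dx": 0,"dy": 0,"dz": -0.02,"wx": 0,"wy": 0,"wz": 0,"hand": 52}
    - {"dx": 0,"dy": 0,"dz": -0.02,"wx": 0,"wy": 0,"wz": 0,"hand": 56}
    - {"dx": 0,"dy": 0,"dz": -0.02,"wx": 0,"wy": 0,"wz": 0,"hand": 60}
    - {"dx": 0,"dy": 0,"dz": -0.02,"wx": 0,"wy": 0,"wz": 0,"hand": 66}
    - {"dx": 0,"dy": 0,"dz": -0.02,"wx": 0,"wy": 0,"wz": 0,"hand": 68}
    - {"dx": 0,"dy": 0,"dz": -0.02,"wx": 0,"wy": 0,"wz": 0,"hand": 68}
    - {"dx": 0,"dy": 0,"dz": -0.3,"wx": 0,"wy": 0,"wz": 0,"hand": 68}
    - {"dx": 0,"dy": 0,"dz": -0.8,"wx": 0,"wy": 0,"wz": 0,"hand": 68}
    - {"dx": 0,"dy": 0,"dz": -1.5,"wx": 0,"wy": 0,"wz": 0,"hand": 75}
    - {"dx": 0,"dy": -0.5,"dz": -2.2,"wx": 0,"wy": 0,"wz": 0,"hand": 85}
    - {"dx": 0,"dy": -1.2,"dz": -2.6,"wx": 0,"wy": 0,"wz": 0,"hand": 85}
    - {"dx": 0.3,"dy": -2.0,"dz": -2.7,"wx": 0,"wy": 0,"wz": 0,"hand": 85}
    - {"dx": 0.6,"dy": -2.8,"dz": -2.7,"wx": 0,"wy": 0,"wz": 0,"hand": 85}
    - {"dx": 0.9,"dy": -3.5,"dz": -2.7,"wx": 0,"wy": 0,"wz": 0,"hand": 85}
    - {"dx": 1.2,"dy": -4.0,"dz": -2.4,"wx": 0,"wy": 0,"wz": 0,"hand": 85}
    - {"dx": 1.3,"dy": -4.08,"dz": -2.0,"wx": 0,"wy": 0,"wz": 0,"hand": 85}
    - {"dx": 1.3,"dy": -4.08,"dz": -2.0,"wx": 0,"wy": 0,"wz": 0,"hand": 85}
    - {"dx": 1.3,"dy": -4.08,"dz": -2.0,"wx": 0,"wy": 0,"wz": 0,"hand": 85}

```text
clock: 12.75
eef_pos: [0.4727, 0.007, 0.1424]
tool_rot: [0.707, 0.707, 0.0, 0.001]
ft_force: [0.3, 0.4, -0.4]
grip_width: 0.0851
grasp_force: 0.0
```

```bash
python3 - <<'E'
from h import *
o=bot.get_obs();C=cam('wrist',o);print(o['eef_pos'])
a=save('side','s6.png');b=save('wrist','w6.png')
cv2.imwrite('pics/m6.png',np.vstack([a[50:290,160:560],b[:300,120:520]])[:,:,::-1])
for t,z in(('sample',.05),('cup_sample',.018)):
  for d in bot.look_for('wrist',t)[:3]:
    e=d['extent'];print(t,round(d['score'],2),np.round(e,1),at_z('wrist',e[0],e[1],z,C).round(3))
E
```

```text
[0.47271925 0.00696751 0.14244857]
sample 0.94 [361.2 330.2  64.8  98. ] [ 0.51  -0.095  0.05 ]
sample 0.72 [313.4 226.3  81.9  98.3] [ 0.47  -0.001  0.05 ]
sample 0.72 [250.1 346.1  65.2  91.1] [ 0.414 -0.112  0.05 ]
cup_sample 0.9 [313.9 189.8  76.   59.1] [0.47  0.019 0.018]
```

View pics/m6.png

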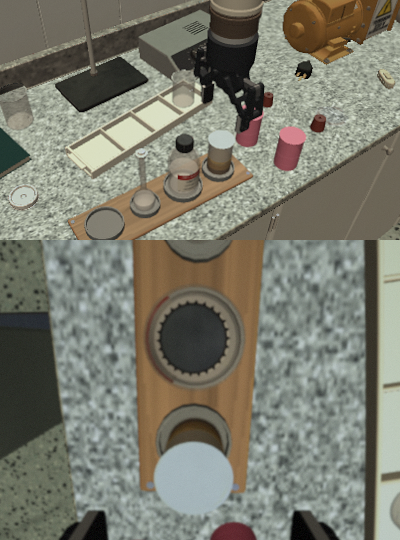

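The beaker stands upright in the rightmost bay. The sample's lid is at about wrist (314,238), centred between the fingers, and I'll grip it now.

drive_tool:
  rows:
    - {"dx": 0.03,"dy": -0.05,"dz": 0.4,"wx": 0,"wy": 0,"wz": 0,"hand": 85}
    - {"dx": 0.03,"dy": -0.05,"dz": 0.8,"wx": 0,"wy": 0,"wz": 0,"hand": 85}
    - {"dx": 0.03,"dy": -0.05,"dz": 1.2,"wx": 0,"wy": 0,"wz": 0,"hand": 85}
    - {"dx": 0.03,"dy": -0.05,"dz": 1.55,"wx": 0,"wy": 0,"wz": 0,"hand": 85}
    - {"dx": 0.03,"dy": -0.05,"dz": 1.73,"wx": 0,"wy": 0,"wz": 0,"hand": 80}
    - {"dx": 0.03,"dy": -0.05,"dz": 1.73,"wx": 0,"wy": 0,"wz": 0,"hand": 75}
    - {"dx": 0.03,"dy": -0.05,"dz": 1.73,"wx": 0,"wy": 0,"wz": 0,"hand": 70}
    - {"dx": 0.03,"dy": -0.05,"dz": 1.73,"wx": 0,"wy": 0,"wz": 0,"hand": 65}
    - {"dx": 0.03,"dy": -0.05,"dz": 1.73,"wx": 0,"wy": 0,"wz": 0,"hand": 60}
    - {"dx": 0.03,"dy": -0.05,"dz": 1.73,"wx": 0,"wy": 0,"wz": 0,"hand": 55}
    - {"dx": 0.03,"dy": -0.05,"dz": 1.73,"wx": 0,"wy": 0,"wz": 0,"hand": 50}
    - {"dx": 0.03,"dy": -0.05,"dz": 1.73,"wx": 0,"wy": 0,"wz": 0,"hand": 42}
    - {"dx": 0.03,"dy": -0.05,"dz": 1.73,"wx": 0,"wy": 0,"wz": 0,"hand": 35}
    - {"dx": 0.03,"dy": -0.05,"dz": 1.73,"wx": 0,"wy": 0,"wz": 0,"hand": 35}
    - {"dx": 0.03,"dy": -0.05,"dz": 1.73,"wx": 0,"wy": 0,"wz": 0,"hand": 35}
    - {"dx": 0.03,"dy": -0.05,"dz": 1.73,"wx": 0,"wy": 0,"wz": 0,"hand": 35}

```text
clock: 14.55
eef_pos: [0.47, 0.0085, 0.0554]
tool_rot: [0.707, 0.707, 0.0, 0.0]
ft_force: [-0.4, -0.3, 5.9]
grip_width: 0.0458
grasp_force: 61.2
```

drive_tool:
  rows:
    - {"dx": 0,"dy": 0,"dz": -0.1,"wx": 0,"wy": 0,"wz": 0,"hand": 35}
    - {"dx": 0,"dy": 0,"dz": -0.4,"wx": 0,"wy": 0,"wz": 0,"hand": 35}
    - {"dx": 0,"dy": 0,"dz": -0.9,"wx": 0,"wy": 0,"wz": 0,"hand": 35}
    - {"dx": 0,"dy": 0,"dz": -1.4,"wx": 0,"wy": 0,"wz": 0,"hand": 35}
    - {"dx": 0,"dy": 0.2,"dz": -1.8,"wx": 0,"wy": 0,"wz": 0,"hand": 35}
    - {"dx": 0,"dy": 0.6,"dz": -2,"wx": 0,"wy": 0,"wz": 0,"hand": 35}
    - {"dx": 0,"dy": 1.2,"dz": -2,"wx": 0,"wy": 0,"wz": 0,"hand": 35}
    - {"dx": 0,"dy": 1.8,"dz": -2,"wx": 0,"wy": 0,"wz": 0,"hand": 35}
    - {"dx": 0.2,"dy": 2.2,"dz": -2,"wx": 0,"wy": 0,"wz": 0,"hand": 35}
    - {"dx": 0.7,"dy": 2.3,"dz": -2,"wx": 0,"wy": 0,"wz": 0,"hand": 35}
    - {"dx": 1.3,"dy": 2.3,"dz": -2,"wx": 0,"wy": 0,"wz": 0,"hand": 35}
    - {"dx": 1.9,"dy": 2.3,"dz": -2,"wx": 0,"wy": 0,"wz": 0,"hand": 35}
    - {"dx": 2.5,"dy": 2.4,"dz": -2,"wx": 0,"wy": 0,"wz": 0,"hand": 35}
    - {"dx": 3.0,"dy": 2.7,"dz": -2,"wx": 0,"wy": 0,"wz": 0,"hand": 35}
    - {"dx": 3.3,"dy": 3.1,"dz": -1.7,"wx": 0,"wy": 0,"wz": 0,"hand": 35}
    - {"dx": 3.38,"dy": 3.38,"dz": -1.3,"wx": 0,"wy": 0,"wz": 0,"hand": 35}
    - {"dx": 3.38,"dy": 3.38,"dz": -0.9,"wx": 0,"wy": 0,"wz": 0,"hand": 35}
    - {"dx": 3.38,"dy": 3.38,"dz": -0.6,"wx": 0,"wy": 0,"wz": 0,"hand": 35}
    - {"dx": 3.38,"dy": 3.38,"dz": -0.5,"wx": 0,"wy": 0,"wz": 0,"hand": 35}
    - {"dx": 3.38,"dy": 3.38,"dz": -0.5,"wx": 0,"wy": 0,"wz": 0,"hand": 35}

```text
clock: 16.55
eef_pos: [0.6374, 0.1772, 0.0783]
tool_rot: [0.707, 0.707, -0.001, -0.001]
ft_force: [-0.3, -0.6, -0.2]
grip_width: 0.0457
grasp_force: 61.5
```

```bash
python3 - <<'E'
from h import *
print(bot.get_obs()['eef_pos'])
b=save('wrist','w7.png'); a=save('side','s7.png')
cv2.imwrite('pics/m7.png',np.vstack([a[50:290,160:560],b[100:400,120:520]])[:,:,::-1])
E
```

```text
[0.63735033 0.17715539 0.07831939]
```

View pics/m7.png

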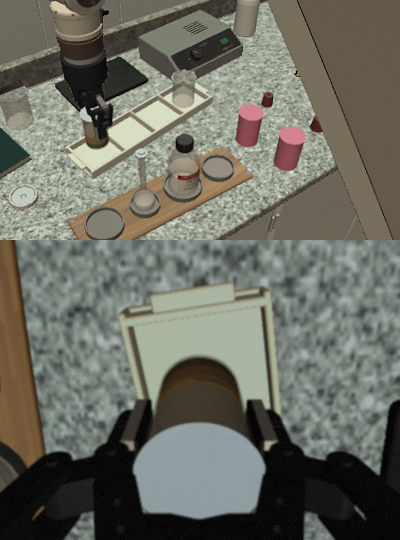

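The sample is over the left bay with its foot inside the bay walls, so I'll lower it.

drive_tool:
  rows:
    - {"dx": 0,"dy": 0,"dz": 0.15,"wx": 0,"wy": 0,"wz": 0,"hand": 35}
    - {"dx": 0,"dy": 0,"dz": 0.3,"wx": 0,"wy": 0,"wz": 0,"hand": 35}
    - {"dx": 0,"dy": 0,"dz": 0.42,"wx": 0,"wy": 0,"wz": 0,"hand": 35}
    - {"dx": 0,"dy": 0,"dz": 0.5,"wx": 0,"wy": 0,"wz": 0,"hand": 35}
    - {"dx": 0,"dy": 0,"dz": 0.55,"wx": 0,"wy": 0,"wz": 0,"hand": 35}
    - {"dx": 0,"dy": 0,"dz": 0.59,"wx": 0,"wy": 0,"wz": 0,"hand": 35}
    - {"dx": 0,"dy": 0,"dz": 0.61,"wx": 0,"wy": 0,"wz": 0,"hand": 35}
    - {"dx": 0,"dy": 0,"dz": 0.61,"wx": 0,"wy": 0,"wz": 0,"hand": 35}

```text
clock: 17.45
eef_pos: [0.6387, 0.1776, 0.0495]
tool_rot: [0.707, 0.707, 0.0, 0.0]
ft_force: [-1.2, -0.2, -0.5]
grip_width: 0.0457
grasp_force: 61.5
```

drive_tool:
  rows:
    - {"dx": 0,"dy": 0,"dz": 0.02,"wx": 0,"wy": 0,"wz": 0,"hand": 35}
    - {"dx": 0,"dy": 0,"dz": 0.03,"wx": 0,"wy": 0,"wz": 0,"hand": 35}
    - {"dx": 0,"dy": 0,"dz": 0.03,"wx": 0,"wy": 0,"wz": 0,"hand": 35}

```text
clock: 17.75
eef_pos: [0.6388, 0.1776, 0.0494]
tool_rot: [0.707, 0.707, 0.001, 0.0]
ft_force: [-1.9, -1.6, 6.7]
grip_width: 0.0455
grasp_force: 62.0
```

drive_tool:
  rows:
    - {"dx": 0,"dy": 0,"dz": -0.02,"wx": 0,"wy": 0,"wz": 0,"hand": 50}
    - {"dx": 0,"dy": 0,"dz": -0.02,"wx": 0,"wy": 0,"wz": 0,"hand": 55}
    - {"dx": 0,"dy": 0,"dz": -0.02,"wx": 0,"wy": 0,"wz": 0,"hand": 60}
    - {"dx": 0,"dy": 0,"dz": -0.02,"wx": 0,"wy": 0,"wz": 0,"hand": 66}
    - {"dx": 0,"dy": 0,"dz": -0.02,"wx": 0,"wy": 0,"wz": 0,"hand": 70}
    - {"dx": 0,"dy": 0,"dz": -0.02,"wx": 0,"wy": 0,"wz": 0,"hand": 70}
    - {"dx": 0,"dy": 0,"dz": -0.3,"wx": 0,"wy": 0,"wz": 0,"hand": 70}
    - {"dx": 0,"dy": 0,"dz": -0.8,"wx": 0,"wy": 0,"wz": 0,"hand": 75}
    - {"dx": 0,"dy": 0,"dz": -1.5,"wx": 0,"wy": 0,"wz": 0,"hand": 80}
    - {"dx": 0,"dy": 0,"dz": -2.2,"wx": 0,"wy": 0,"wz": 0,"hand": 85}
    - {"dx": 0,"dy": -0.5,"dz": -2.8,"wx": 0,"wy": 0,"wz": 0,"hand": 85}
    - {"dx": -0.5,"dy": -1.1,"dz": -3.0,"wx": 0,"wy": 0,"wz": 0,"hand": 85}
    - {"dx": -1.0,"dy": -1.8,"dz": -3.0,"wx": 0,"wy": 0,"wz": 0,"hand": 85}
    - {"dx": -1.5,"dy": -2.5,"dz": -3.0,"wx": 0,"wy": 0,"wz": 0,"hand": 85}
    - {"dx": -1.74,"dy": -3.1,"dz": -3.0,"wx": 0,"wy": 0,"wz": 0,"hand": 85}
    - {"dx": -1.74,"dy": -3.34,"dz": -3.0,"wx": 0,"wy": 0,"wz": 0,"hand": 85}
    - {"dx": -1.74,"dy": -3.34,"dz": -3.0,"wx": 0,"wy": 0,"wz": 0,"hand": 85}
    - {"dx": -1.74,"dy": -3.34,"dz": -3.0,"wx": 0,"wy": 0,"wz": 0,"hand": 85}

```text
clock: 19.55
eef_pos: [0.473, 0.0911, 0.1988]
tool_rot: [0.707, 0.707, 0.001, 0.001]
ft_force: [0.3, 0.9, -0.0]
grip_width: 0.085
grasp_force: 0.0
```

```bash
python3 - <<'E'
from h import *
o=bot.get_obs();C=cam('wrist',o);print(o['eef_pos'])
a=save('side','s8.png');b=save('wrist','w8.png')
cv2.imwrite('pics/m8.png',np.vstack([a[50:290,160:560],b[:300,120:520]])[:,:,::-1])
for z in(.02,.135,.15):print(z,[tuple(np.round(proj('wrist',[x,y,z],C))) for x,y in((.4715,.09),(.474,.17))])
E
```

```text
[0.47296146 0.09112171 0.19880422]
0.02 [(np.float64(316.0), np.float64(188.0)), (np.float64(319.0), np.float64(104.0))]
0.135 [(np.float64(315.0), np.float64(233.0)), (np.float64(319.0), np.float64(106.0))]
0.15 [(np.float64(315.0), np.float64(243.0)), (np.float64(320.0), np.float64(106.0))]
```

View pics/m8.png

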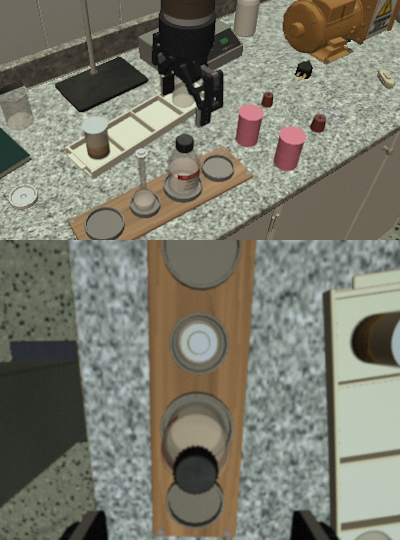

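The sample stands upright in the left bay. The bottle cap at wrist (315,229) matches the prediction of (315,233), and the flask stopper is at (318,103). Now I'll grip the bottle.

drive_tool:
  rows:
    - {"dx": 0.01,"dy": -0.03,"dz": 0.4,"wx": 0,"wy": 0,"wz": 0,"hand": 85}
    - {"dx": 0.01,"dy": -0.03,"dz": 0.8,"wx": 0,"wy": 0,"wz": 0,"hand": 85}
    - {"dx": 0.01,"dy": -0.03,"dz": 1.2,"wx": 0,"wy": 0,"wz": 0,"hand": 85}
    - {"dx": 0.01,"dy": -0.03,"dz": 1.6,"wx": 0,"wy": 0,"wz": 0,"hand": 85}
    - {"dx": 0.01,"dy": -0.03,"dz": 2.0,"wx": 0,"wy": 0,"wz": 0,"hand": 85}
    - {"dx": 0.01,"dy": -0.03,"dz": 2.3,"wx": 0,"wy": 0,"wz": 0,"hand": 85}
    - {"dx": 0.01,"dy": -0.03,"dz": 2.42,"wx": 0,"wy": 0,"wz": 0,"hand": 80}
    - {"dx": 0.01,"dy": -0.03,"dz": 2.42,"wx": 0,"wy": 0,"wz": 0,"hand": 75}
    - {"dx": 0.01,"dy": -0.03,"dz": 2.42,"wx": 0,"wy": 0,"wz": 0,"hand": 70}
    - {"dx": 0.01,"dy": -0.03,"dz": 2.42,"wx": 0,"wy": 0,"wz": 0,"hand": 65}
    - {"dx": 0.01,"dy": -0.03,"dz": 2.42,"wx": 0,"wy": 0,"wz": 0,"hand": 60}
    - {"dx": 0.01,"dy": -0.03,"dz": 2.42,"wx": 0,"wy": 0,"wz": 0,"hand": 55}
    - {"dx": 0.01,"dy": -0.03,"dz": 2.42,"wx": 0,"wy": 0,"wz": 0,"hand": 48}
    - {"dx": 0.01,"dy": -0.03,"dz": 2.42,"wx": 0,"wy": 0,"wz": 0,"hand": 40}
    - {"dx": 0.01,"dy": -0.03,"dz": 2.42,"wx": 0,"wy": 0,"wz": 0,"hand": 40}
    - {"dx": 0.01,"dy": -0.03,"dz": 2.42,"wx": 0,"wy": 0,"wz": 0,"hand": 40}
    - {"dx": 0.01,"dy": -0.03,"dz": 2.42,"wx": 0,"wy": 0,"wz": 0,"hand": 40}

```text
clock: 21.35
eef_pos: [0.4709, 0.0911, 0.0777]
tool_rot: [0.707, 0.707, 0.001, 0.001]
ft_force: [0.7, -0.9, 5.8]
grip_width: 0.0464
grasp_force: 61.0
```

drive_tool:
  rows:
    - {"dx": 0,"dy": 0,"dz": -0.1,"wx": 0,"wy": 0,"wz": 0,"hand": 40}
    - {"dx": 0,"dy": 0,"dz": -0.4,"wx": 0,"wy": 0,"wz": 0,"hand": 40}
    - {"dx": 0,"dy": 0,"dz": -0.8,"wx": 0,"wy": 0,"wz": 0,"hand": 40}
    - {"dx": 0,"dy": 0,"dz": -1.2,"wx": 0,"wy": 0,"wz": 0,"hand": 40}
    - {"dx": 0,"dy": 0.2,"dz": -1.4,"wx": 0,"wy": 0,"wz": 0,"hand": 40}
    - {"dx": 0,"dy": 0.6,"dz": -1.4,"wx": 0,"wy": 0,"wz": 0,"hand": 40}
    - {"dx": 0.05,"dy": 1.1,"dz": -1.4,"wx": 0,"wy": 0,"wz": 0,"hand": 40}
    - {"dx": 0.1,"dy": 1.6,"dz": -1.4,"wx": 0,"wy": 0,"wz": 0,"hand": 40}
    - {"dx": 0.14,"dy": 2.1,"dz": -1.4,"wx": 0,"wy": 0,"wz": 0,"hand": 40}
    - {"dx": 0.14,"dy": 2.6,"dz": -1.4,"wx": 0,"wy": 0,"wz": 0,"hand": 40}
    - {"dx": 0.14,"dy": 3.0,"dz": -1.4,"wx": 0,"wy": 0,"wz": 0,"hand": 40}
    - {"dx": 0.14,"dy": 3.3,"dz": -1.4,"wx": 0,"wy": 0,"wz": 0,"hand": 40}
    - {"dx": 0.14,"dy": 3.5,"dz": -1.2,"wx": 0,"wy": 0,"wz": 0,"hand": 40}
    - {"dx": 0.14,"dy": 3.54,"dz": -0.9,"wx": 0,"wy": 0,"wz": 0,"hand": 40}
    - {"dx": 0.14,"dy": 3.54,"dz": -0.6,"wx": 0,"wy": 0,"wz": 0,"hand": 40}
    - {"dx": 0.14,"dy": 3.54,"dz": -0.45,"wx": 0,"wy": 0,"wz": 0,"hand": 40}
    - {"dx": 0.14,"dy": 3.54,"dz": -0.45,"wx": 0,"wy": 0,"wz": 0,"hand": 40}
    - {"dx": 0.14,"dy": 3.54,"dz": -0.45,"wx": 0,"wy": 0,"wz": 0,"hand": 40}

```text
clock: 23.15
eef_pos: [0.6464, 0.098, 0.099]
tool_rot: [0.707, 0.707, -0.0, -0.0]
ft_force: [0.2, 0.1, -2.8]
grip_width: 0.0464
grasp_force: 63.6
```

```bash
python3 - <<'E'
from h import *
print(bot.get_obs()['eef_pos'])
b=save('wrist','w9.png'); a=save('side','s9.png')
cv2.imwrite('pics/m9.png',np.vstack([a[0:240,160:560],b[100:400,120:520]])[:,:,::-1])
E
```

```text
[0.64638084 0.09802701 0.09901977]
```

View pics/m9.png

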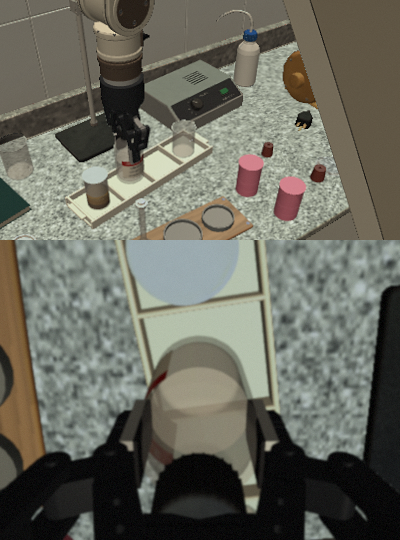

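The bottle is over the second bay and slightly toward the near wall, so I'll shift 3 mm farther and lower it.

drive_tool:
  rows:
    - {"dx": 0,"dy": 0.06,"dz": 0.05,"wx": 0,"wy": 0,"wz": 0,"hand": 40}
    - {"dx": 0,"dy": 0.06,"dz": 0.15,"wx": 0,"wy": 0,"wz": 0,"hand": 40}
    - {"dx": 0,"dy": 0.06,"dz": 0.3,"wx": 0,"wy": 0,"wz": 0,"hand": 40}
    - {"dx": 0,"dy": 0.06,"dz": 0.42,"wx": 0,"wy": 0,"wz": 0,"hand": 40}
    - {"dx": 0,"dy": 0.06,"dz": 0.48,"wx": 0,"wy": 0,"wz": 0,"hand": 40}
    - {"dx": 0,"dy": 0.06,"dz": 0.52,"wx": 0,"wy": 0,"wz": 0,"hand": 40}
    - {"dx": 0,"dy": 0.06,"dz": 0.55,"wx": 0,"wy": 0,"wz": 0,"hand": 40}
    - {"dx": 0,"dy": 0.06,"dz": 0.55,"wx": 0,"wy": 0,"wz": 0,"hand": 40}

```text
clock: 24.05
eef_pos: [0.6501, 0.098, 0.072]
tool_rot: [0.707, 0.707, 0.0, 0.0]
ft_force: [0.3, 0.2, -2.5]
grip_width: 0.0461
grasp_force: 63.5
```

drive_tool:
  rows:
    - {"dx": 0,"dy": 0,"dz": 0.02,"wx": 0,"wy": 0,"wz": 0,"hand": 40}
    - {"dx": 0,"dy": 0,"dz": 0.03,"wx": 0,"wy": 0,"wz": 0,"hand": 40}
    - {"dx": 0,"dy": 0,"dz": 0.03,"wx": 0,"wy": 0,"wz": 0,"hand": 40}

```text
clock: 24.35
eef_pos: [0.6503, 0.098, 0.0718]
tool_rot: [0.707, 0.707, 0.001, 0.0]
ft_force: [-2.0, -0.5, 4.8]
grip_width: 0.0461
grasp_force: 64.4
```

drive_tool:
  rows:
    - {"dx": 0,"dy": 0,"dz": -0.02,"wx": 0,"wy": 0,"wz": 0,"hand": 55}
    - {"dx": 0,"dy": 0,"dz": -0.02,"wx": 0,"wy": 0,"wz": 0,"hand": 60}
    - {"dx": 0,"dy": 0,"dz": -0.02,"wx": 0,"wy": 0,"wz": 0,"hand": 65}
    - {"dx": 0,"dy": 0,"dz": -0.02,"wx": 0,"wy": 0,"wz": 0,"hand": 72}
    - {"dx": 0,"dy": 0,"dz": -0.02,"wx": 0,"wy": 0,"wz": 0,"hand": 78}
    - {"dx": 0,"dy": 0,"dz": -0.02,"wx": 0,"wy": 0,"wz": 0,"hand": 78}
    - {"dx": 0,"dy": 0,"dz": -0.3,"wx": 0,"wy": 0,"wz": 0,"hand": 78}
    - {"dx": 0,"dy": 0,"dz": -0.8,"wx": 0,"wy": 0,"wz": 0,"hand": 80}
    - {"dx": 0,"dy": 0,"dz": -1.4,"wx": 0,"wy": 0,"wz": 0,"hand": 80}
    - {"dx": 0,"dy": 0,"dz": -2.0,"wx": 0,"wy": 0,"wz": 0,"hand": 80}
    - {"dx": 0,"dy": -0.4,"dz": -2.5,"wx": 0,"wy": 0,"wz": 0,"hand": 80}
    - {"dx": 0.3,"dy": -1.0,"dz": -2.6,"wx": 0,"wy": 0,"wz": 0,"hand": 80}
    - {"dx": 0.7,"dy": -1.8,"dz": -2.6,"wx": 0,"wy": 0,"wz": 0,"hand": 80}
    - {"dx": 1.1,"dy": -2.5,"dz": -2.6,"wx": 0,"wy": 0,"wz": 0,"hand": 80}
    - {"dx": 1.4,"dy": -3.1,"dz": -2.6,"wx": 0,"wy": 0,"wz": 0,"hand": 80}
    - {"dx": 1.46,"dy": -3.54,"dz": -2.6,"wx": 0,"wy": 0,"wz": 0,"hand": 80}
    - {"dx": 1.46,"dy": -3.54,"dz": -2.6,"wx": 0,"wy": 0,"wz": 0,"hand": 80}
    - {"dx": 1.46,"dy": -3.54,"dz": -2.6,"wx": 0,"wy": 0,"wz": 0,"hand": 80}

```text
clock: 26.15
eef_pos: [0.4736, 0.1713, 0.2017]
tool_rot: [0.707, 0.707, 0.001, 0.001]
ft_force: [0.0, 0.3, 0.5]
grip_width: 0.08
grasp_force: 0.0
```

```bash
python3 - <<'E'
from h import *
o=bot.get_obs();C=cam('wrist',o);print(o['eef_pos'])
a=save('side','s10.png');b=save('wrist','w10.png')
cv2.imwrite('pics/m10.png',np.vstack([a[50:290,160:560],b[:300,120:520]])[:,:,::-1])
for z in(.02,.153):print(z,np.round(proj('wrist',[.4735,.171,z],C)))
for d in bot.look_for('wrist','flask')[:2]:print(d)
E
```

```text
[0.47357619 0.17129267 0.20165717]
0.02 [317. 187.]
0.153 [317. 242.]
{'extent': [315.4, 209.7, 42.5, 88.3], 'score': 0.65}
```

View pics/m10.png

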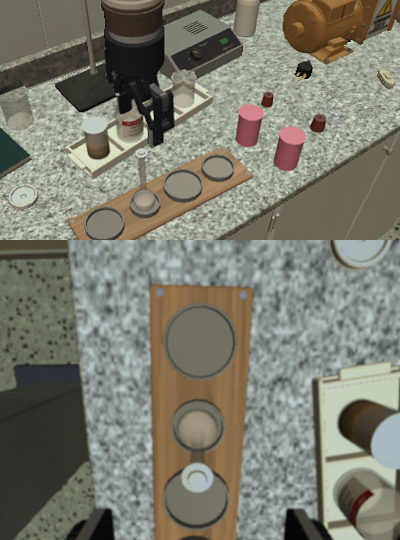

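The bottle and sample stand upright in their bays. The flask stopper at (317,237) is centred, so I'll descend onto the neck.

drive_tool:
  rows:
    - {"dx": 0.03,"dy": 0,"dz": 0.4,"wx": 0,"wy": 0,"wz": 0,"hand": 70}
    - {"dx": 0.03,"dy": 0,"dz": 0.8,"wx": 0,"wy": 0,"wz": 0,"hand": 65}
    - {"dx": 0.03,"dy": 0,"dz": 1.2,"wx": 0,"wy": 0,"wz": 0,"hand": 60}
    - {"dx": 0.03,"dy": 0,"dz": 1.6,"wx": 0,"wy": 0,"wz": 0,"hand": 55}
    - {"dx": 0.03,"dy": 0,"dz": 1.95,"wx": 0,"wy": 0,"wz": 0,"hand": 50}
    - {"dx": 0.03,"dy": 0,"dz": 2.11,"wx": 0,"wy": 0,"wz": 0,"hand": 45}
    - {"dx": 0.03,"dy": 0,"dz": 2.11,"wx": 0,"wy": 0,"wz": 0,"hand": 40}
    - {"dx": 0.03,"dy": 0,"dz": 2.11,"wx": 0,"wy": 0,"wz": 0,"hand": 35}
    - {"dx": 0.03,"dy": 0,"dz": 2.11,"wx": 0,"wy": 0,"wz": 0,"hand": 30}
    - {"dx": 0.03,"dy": 0,"dz": 2.11,"wx": 0,"wy": 0,"wz": 0,"hand": 26}
    - {"dx": 0.03,"dy": 0,"dz": 2.11,"wx": 0,"wy": 0,"wz": 0,"hand": 22}
    - {"dx": 0.03,"dy": 0,"dz": 2.11,"wx": 0,"wy": 0,"wz": 0,"hand": 18}
    - {"dx": 0.03,"dy": 0,"dz": 2.11,"wx": 0,"wy": 0,"wz": 0,"hand": 14}
    - {"dx": 0.03,"dy": 0,"dz": 2.11,"wx": 0,"wy": 0,"wz": 0,"hand": 11}
    - {"dx": 0.03,"dy": 0,"dz": 2.11,"wx": 0,"wy": 0,"wz": 0,"hand": 8}
    - {"dx": 0.03,"dy": 0,"dz": 2.11,"wx": 0,"wy": 0,"wz": 0,"hand": 4}
    - {"dx": 0.03,"dy": 0,"dz": 2.11,"wx": 0,"wy": 0,"wz": 0,"hand": 2}
    - {"dx": 0.03,"dy": 0,"dz": 2.11,"wx": 0,"wy": 0,"wz": 0,"hand": 2}
    - {"dx": 0.03,"dy": 0,"dz": 2.11,"wx": 0,"wy": 0,"wz": 0,"hand": 2}
    - {"dx": 0.03,"dy": 0,"dz": 2.11,"wx": 0,"wy": 0,"wz": 0,"hand": 2}

```text
clock: 28.3
eef_pos: [0.4732, 0.1726, 0.095]
tool_rot: [0.707, 0.707, 0.0, 0.0]
ft_force: [-0.3, 0.7, 2.8]
grip_width: 0.0089
grasp_force: 58.4
```

drive_tool:
  rows:
    - {"dx": 0,"dy": 0,"dz": -0.1,"wx": 0,"wy": 0,"wz": 0,"hand": 2}
    - {"dx": 0,"dy": 0,"dz": -0.4,"wx": 0,"wy": 0,"wz": 0,"hand": 2}
    - {"dx": 0,"dy": 0,"dz": -0.8,"wx": 0,"wy": 0,"wz": 0,"hand": 2}
    - {"dx": -0.1,"dy": 0,"dz": -1.2,"wx": 0,"wy": 0,"wz": 0,"hand": 2}
    - {"dx": -0.4,"dy": 0.1,"dz": -1.4,"wx": 0,"wy": 0,"wz": 0,"hand": 2}
    - {"dx": -0.9,"dy": 0.2,"dz": -1.4,"wx": 0,"wy": 0,"wz": 0,"hand": 2}
    - {"dx": -1.4,"dy": 0.3,"dz": -1.4,"wx": 0,"wy": 0,"wz": 0,"hand": 2}
    - {"dx": -1.9,"dy": 0.5,"dz": -1.4,"wx": 0,"wy": 0,"wz": 0,"hand": 2}
    - {"dx": -2.4,"dy": 0.8,"dz": -1.4,"wx": 0,"wy": 0,"wz": 0,"hand": 2}
    - {"dx": -2.8,"dy": 1.1,"dz": -1.4,"wx": 0,"wy": 0,"wz": 0,"hand": 2}
    - {"dx": -3.08,"dy": 1.5,"dz": -1.4,"wx": 0,"wy": 0,"wz": 0,"hand": 2}
    - {"dx": -3.08,"dy": 2.0,"dz": -1.4,"wx": 0,"wy": 0,"wz": 0,"hand": 2}
    - {"dx": -3.08,"dy": 2.5,"dz": -1.4,"wx": 0,"wy": 0,"wz": 0,"hand": 2}
    - {"dx": -3.08,"dy": 3.0,"dz": -1.4,"wx": 0,"wy": 0,"wz": 0,"hand": 2}
    - {"dx": -3.08,"dy": 3.4,"dz": -1.3,"wx": 0,"wy": 0,"wz": 0,"hand": 2}
    - {"dx": -3.08,"dy": 3.6,"dz": -1.0,"wx": 0,"wy": 0,"wz": 0,"hand": 2}
    - {"dx": -3.08,"dy": 3.68,"dz": -0.7,"wx": 0,"wy": 0,"wz": 0,"hand": 2}
    - {"dx": -3.08,"dy": 3.68,"dz": -0.5,"wx": 0,"wy": 0,"wz": 0,"hand": 2}
    - {"dx": -3.08,"dy": 3.68,"dz": -0.45,"wx": 0,"wy": 0,"wz": 0,"hand": 2}
    - {"dx": -3.08,"dy": 3.68,"dz": -0.45,"wx": 0,"wy": 0,"wz": 0,"hand": 2}

```text
clock: 30.3
eef_pos: [0.6556, 0.0185, 0.1164]
tool_rot: [0.707, 0.707, -0.001, -0.001]
ft_force: [-0.2, -0.3, 0.4]
grip_width: 0.0093
grasp_force: 58.5
```

```bash
python3 - <<'E'
from h import *
print(bot.get_obs()['eef_pos'])
b=save('wrist','w11.png'); a=save('side','s11.png')
cv2.imwrite('pics/m11.png',np.vstack([a[0:240,160:560],b[100:400,120:520]])[:,:,::-1])
E
```

```text
[0.65560587 0.01851783 0.11640807]
```

View pics/m11.png

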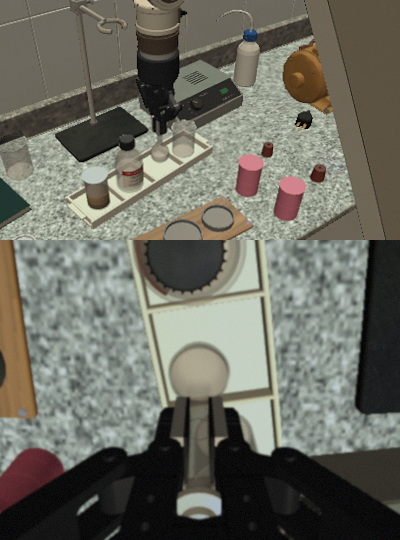

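The flask is over the third bay with its bulb at crop (200,370), between the dividers. I'll lower it.

drive_tool:
  rows:
    - {"dx": 0,"dy": 0,"dz": 0.1,"wx": 0,"wy": 0,"wz": 0,"hand": 2}
    - {"dx": 0,"dy": 0,"dz": 0.22,"wx": 0,"wy": 0,"wz": 0,"hand": 2}
    - {"dx": 0,"dy": 0,"dz": 0.34,"wx": 0,"wy": 0,"wz": 0,"hand": 2}
    - {"dx": 0,"dy": 0,"dz": 0.44,"wx": 0,"wy": 0,"wz": 0,"hand": 2}
    - {"dx": 0,"dy": 0,"dz": 0.5,"wx": 0,"wy": 0,"wz": 0,"hand": 2}
    - {"dx": 0,"dy": 0,"dz": 0.54,"wx": 0,"wy": 0,"wz": 0,"hand": 2}
    - {"dx": 0,"dy": 0,"dz": 0.54,"wx": 0,"wy": 0,"wz": 0,"hand": 2}
    - {"dx": 0,"dy": 0,"dz": 0.54,"wx": 0,"wy": 0,"wz": 0,"hand": 2}

```text
clock: 31.2
eef_pos: [0.6571, 0.0185, 0.0904]
tool_rot: [0.707, 0.707, 0.0, 0.0]
ft_force: [0.6, -1.0, -0.2]
grip_width: 0.0093
grasp_force: 58.5
```

drive_tool:
  rows:
    - {"dx": 0,"dy": 0,"dz": 0.02,"wx": 0,"wy": 0,"wz": 0,"hand": 2}
    - {"dx": 0,"dy": 0,"dz": 0.035,"wx": 0,"wy": 0,"wz": 0,"hand": 2}
    - {"dx": 0,"dy": 0,"dz": 0.035,"wx": 0,"wy": 0,"wz": 0,"hand": 2}
    - {"dx": 0,"dy": 0,"dz": 0.035,"wx": 0,"wy": 0,"wz": 0,"hand": 2}

```text
clock: 31.6
eef_pos: [0.6573, 0.0185, 0.089]
tool_rot: [0.707, 0.707, 0.0, 0.0]
ft_force: [1.2, 0.0, 0.9]
grip_width: 0.0088
grasp_force: 58.7
```

drive_tool:
  rows:
    - {"dx": 0,"dy": 0,"dz": 0.015,"wx": 0,"wy": 0,"wz": 0,"hand": 2}
    - {"dx": 0,"dy": 0,"dz": 0.015,"wx": 0,"wy": 0,"wz": 0,"hand": 2}

```text
clock: 31.8
eef_pos: [0.6574, 0.0185, 0.0891]
tool_rot: [0.707, 0.707, 0.001, 0.0]
ft_force: [-1.4, 0.5, 5.8]
grip_width: 0.0089
grasp_force: 59.4
```

Contact. Now I'll release gently, rise and back away.

drive_tool:
  rows:
    - {"dx": 0,"dy": 0,"dz": -0.02,"wx": 0,"wy": 0,"wz": 0,"hand": 11}
    - {"dx": 0,"dy": 0,"dz": -0.02,"wx": 0,"wy": 0,"wz": 0,"hand": 14}
    - {"dx": 0,"dy": 0,"dz": -0.02,"wx": 0,"wy": 0,"wz": 0,"hand": 18}
    - {"dx": 0,"dy": 0,"dz": -0.02,"wx": 0,"wy": 0,"wz": 0,"hand": 24}
    - {"dx": 0,"dy": 0,"dz": -0.02,"wx": 0,"wy": 0,"wz": 0,"hand": 32}
    - {"dx": 0,"dy": 0,"dz": -0.02,"wx": 0,"wy": 0,"wz": 0,"hand": 40}
    - {"dx": 0,"dy": 0,"dz": -0.02,"wx": 0,"wy": 0,"wz": 0,"hand": 48}
    - {"dx": 0,"dy": 0,"dz": -0.02,"wx": 0,"wy": 0,"wz": 0,"hand": 50}
    - {"dx": 0,"dy": 0,"dz": -0.2,"wx": 0,"wy": 0,"wz": 0,"hand": 50}
    - {"dx": 0,"dy": 0,"dz": -0.6,"wx": 0,"wy": 0,"wz": 0,"hand": 50}
    - {"dx": 0,"dy": 0,"dz": -1.1,"wx": 0,"wy": 0,"wz": 0,"hand": 50}
    - {"dx": 0,"dy": 0,"dz": -1.7,"wx": 0,"wy": 0,"wz": 0,"hand": 50}
    - {"dx": 0,"dy": 0,"dz": -2.3,"wx": 0,"wy": 0,"wz": 0,"hand": 50}
    - {"dx": 0,"dy": -0.5,"dz": -2.6,"wx": 0,"wy": 0,"wz": 0,"hand": 50}
    - {"dx": 0,"dy": -1.2,"dz": -2.8,"wx": 0,"wy": 0,"wz": 0,"hand": 50}
    - {"dx": 0,"dy": -2.0,"dz": -2.8,"wx": 0,"wy": 0,"wz": 0,"hand": 50}
    - {"dx": 0,"dy": -2.8,"dz": -2.8,"wx": 0,"wy": 0,"wz": 0,"hand": 50}
    - {"dx": 0,"dy": -3.2,"dz": -2.8,"wx": 0,"wy": 0,"wz": 0,"hand": 50}
    - {"dx": 0,"dy": -3.2,"dz": -2.8,"wx": 0,"wy": 0,"wz": 0,"hand": 50}

```text
clock: 33.7
eef_pos: [0.4946, 0.0185, 0.2292]
tool_rot: [0.707, 0.707, 0.0, 0.0]
ft_force: [1.1, 0.3, 0.8]
grip_width: 0.0499
grasp_force: 0.0
```

```bash
python3 - <<'E'
from h import *
print(bot.get_obs()['eef_pos'])
a=save('side','s12.png')
cv2.imwrite('pics/m12.png',cv2.resize(a[90:310,210:430],None,fx=2.6,fy=2.6,interpolation=2)[:,:,::-1])
E
```

```text
[0.49461416 0.01849178 0.22924442]
```

View pics/m12.png

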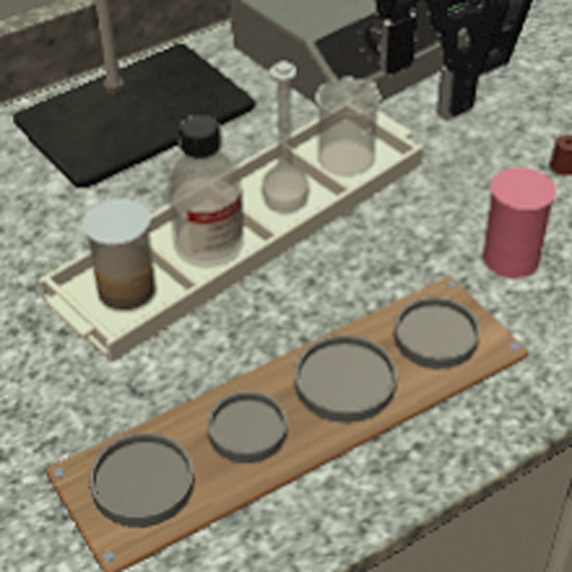

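All four stand upright, one to a bay; left to right they are sample (122,250), bottle (207,205), flask (285,150) and beaker (347,130). The gripper is clear of everything.

```bash
python3 -c "
from workcell import bot
print(bot.job_done())"
```

```text
the job is handed in; nothing more can be done
None
```

The four vessels now stand upright in the white carrier in reverse order (left to right: sample, bottle, flask, beaker), and the job is handed in at about 34 s of the 88 s allowed.

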